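Move the seasoning row to the other rack in reverse order

ROBOT

A 6-joint arm with a two-finger parallel gripper is mounted at the origin on a cart in front of the work surface, level with it; the furniture and walls round the work are solid. World frame = base frame: x ahead of the robot, y to its left, z up, the work surface at z = 0. Lengths are in m, angles in degrees, forces in N, time in s.
With the tool pointing down it reaches from about 0.375 to 0.9 m from the base axis. Payload 3.1 kg.
Tool frame: the origin (TCP) lies at the very end of the fingers, on their centre line; the grasp point (between the pads) lies grip_point_offset behind it (grip_point_offset is the distance from the TCP to the grasp point, in m); z points along the fingers, y is the line along which they close (so a half turn about z gives the same grasp; the last joint's range is limited). The gripper opens to 87 mm and grips with 3 to 60 N. Pads are 19 mm wide; open, the fingers measure 117 mm over their backs; the gripper's body (75 mm by 190 mm) begins 51 mm behind the grasp point.
Start: joints at [58.298, 30.224, 82.088, -0, 67.689, -10.227], TCP at [0.229, 0.582, 0.223] pointing down, gripper open.
Joint ranges: [-176.69, 176.69], [-43.24, 126.21], [12.49, 139.97], [-82, 262], [0, 151.66], [-163.58, 163.58]. Speed limits (degrees/s): [159.86, 159.86, 180, 180, 180, 180].

INTERFACE

Orientations are given as a 3x3 rotation matrix whose columns are the frame's x, y, z axes.
In Python, from rig import * gives the robot as it stands.
- The arm moves only by the tool move_arm, never from a script. Its argument "increments" is a list of rows, each a list of 3 entries, a list of its own where there are three numbers: the shift along the tool's x, y, z in units of 30 mm (1.0 is 30 mm), then the turn, a rotation vector about the tool's x, y, z in units of 120 degrees (1.0 is 120 degrees), then the closure, from 0 (fully open) to 1 (shut). A call has 1 to 20 rows; each row shifts and turns the commanded pose from where the row before left it, along the tool's axes as they then stand; what a row does not reach is not made up. A row lasts 1/12 s, in which the tool goes at most 41.7 mm and 7.16 degrees, less where a joint would pass 70% of its speed; a pose out of reach is approached as far as the arm can. A call with a number of a shift or a turn outside -1 to 1 is refused whole. A call with a gripper value outside its range is refused whole. The fingers move at their own pace and stop on an object; the grip force is fixed at half the most. Time passes only in rows, so rows that do not move let the fingers close. It gives the time, the measured TCP pose, the force, the opening and the grip force at its end, in the units of the state.
- read_state(): the state, without advancing time (a new reading comes with each control period).
- capture(name): name is "side" or "top" or "wrist"; returns a dict with "img" (384x512x3 uint8, red, green, blue), "mtx" (3x3 intrinsics, pixels), "eye" and "rotation" of the camera in the world. Camera axes: x right, y down, z forward; pixel columns grow to the right and rows downward; lengths in m; the calibration is good to about 2 mm. The wrist camera is an equidistant fisheye: a pixel r from the principal point sees the ray r / f radians off the axis. A picture is of the moment at which its call begins. There is no depth.
- hand_in(): hands the job in; it is judged then, once.
Trained networks look in a picture, given as the dict that the camera call returned (one of the last four; its "shot" number tells which), for a name from the list of things; names that differ only in an ending like _2 or _b are one class to them, and where a whole thing is asked for, a point or a joint stands for the part that bears it (a point fixed in the world has none). Each returns a list of dicts, best first, with "confidence" (0 to 1); they miss things now and then, are a little off and sometimes report something else, mostly with a low value. They report only what shows in the picture. A call takes as long as a camera call. They do not tell look-alikes from the thing itself.
- search_frame(picture, label): "extent" ([left, top, right, bottom] as shares, 0 to 1, of the picture: columns of its width, rows of its height, round what is visible of it).
- pinpoint(picture, label): "xy" ([column, row] as shares, 0 to 1, of the picture: columns of its width, rows of its height: a listed point, or the origin of a listed thing).
The state is a dict: "time_s": time; "joint_positions": joint angles; "qvel": joint speeds; "tau": joint torques, N m; "position": TCP position; "tcp_rot": TCP orientation; "force": force on the tool from outside, world axes, zero at the start; "moment": the same for the moment, N m; "opening": opening from 0.0 (shut) to 1.0 (fully open); "grasp_force": force on a finger pad.
Only numpy, scipy, OpenCV 4.12 (cv2) and the standard library are available. Lean on these libraries where they do the work, as an engineer would, in place of code of your own. Each camera call takes 0.05 s, during which the arm holds its last target. There are 200 camera calls.

TASK

Move the four things on the full rack - two spice jars, the shaker and the small tin - to the empty rack, in reverse order: seen from the robot, what stands at the left end of the full rack shall end at the right end of the other one, and so on along the row. Each stands upright on the middle of its own cork pad at the end, and none is knocked over on the way.

Things in the scene. Friction and masses are not known exactly. Their poses are not given: they have to be found in the camera images.
- full_rack: Pale wooden rack, fixed, 330 mm long (y axis, to the robot's left, within 0.15 rad) by 90 deep (x). Origin: centre of its underside, on the worktop. Lips on the long edges 14 mm high, end cheeks 24. Four cork pads 60x60 mm, tops 11 mm above the worktop, in a row at x = 0, y = +112.5, +37.5, -37.5, -112.5 mm. Holds the four things at the start, one on each pad, in any order. Nearer or farther rack.
- empty_rack: Darker wooden rack, fixed, 330 mm long (y axis, to the robot's left, within 0.15 rad) by 90 deep (x). Origin: centre of its underside, on the worktop. Lips on the long edges 14 mm high, end cheeks 24. Four cork pads 60x60 mm, tops 11 mm above the worktop, in a row at x = 0, y = +112.5, +37.5, -37.5, -112.5 mm. Empty at the start; takes the four things.
- white_cap_jar_mid (a point): centre, half-way up (49.5 mm above its foot), of the small glass spice jar, green label, white screw cap, 41 mm diameter, 99 mm tall; loose, round, upright, its z axis up; grasp it across its width, best with the fingers in front of and behind it, for its neighbours in the row stand 75 mm away, centre to centre
- pad_white_cap_jar: the cork pad of the full rack on which the white capped jar stands at the start (fixed; it marks that thing's starting place in the row); 60x60x3 mm, origin at the centre of its underside
- red_cap_jar_mid (a point): centre, half-way up (53 mm above its foot), of the small glass spice jar, brown label, red screw cap, 45 mm diameter, 106 mm tall; loose, round, upright, its z axis up; grasp it across its width, best with the fingers in front of and behind it, for its neighbours in the row stand 75 mm away, centre to centre
- pad_red_cap_jar: the cork pad of the full rack on which the red capped jar stands at the start (fixed; it marks that thing's starting place in the row); 60x60x3 mm, origin at the centre of its underside
- shaker_mid (a point): centre, half-way up (45 mm above its foot), of the glass shaker with a grey domed top, 44 mm diameter at the body, 90 mm tall; loose, round, upright, its z axis up; grasp it across its width, best with the fingers in front of and behind it, for its neighbours in the row stand 75 mm away, centre to centre
- pad_shaker: the cork pad of the full rack on which the shaker stands at the start (fixed; it marks that thing's starting place in the row); 60x60x3 mm, origin at the centre of its underside
- tin_mid (a point): centre, half-way up (36 mm above its foot), of the teal food tin with a metal top, 58 mm diameter, 72 mm tall; loose, round, upright, its z axis up; grasp it across its width, best with the fingers in front of and behind it, for its neighbours in the row stand 75 mm away, centre to centre
- pad_tin: the cork pad of the full rack on which the tin stands at the start (fixed; it marks that thing's starting place in the row); 60x60x3 mm, origin at the centre of its underside
Things that resemble listed ones, but are neither listed nor needed, are in the scene too. Leave any orange or yellow look-alike of the part that bears shaker_mid alone. What is shaped like the part that bears white_cap_jar_mid but black or blue is not meant.

How it is judged:
By the outcome, as a careful person would: the job done as asked, in the order asked, and still so for the second after the job is handed in, with the robot touching nothing.
It also fails if it takes over 120 s, if anything falls off the work surface, if the arm or the gripper's body presses on something with over 40 N, if the wrist force passes 120 N, or if a joint passes its speed limit or range.

## Working session

There is one attempt and no reset: what is moved stays moved. The work goes in short steps, Python scripts to look and compute and a tool call to move; the robot and the scene stay as the last step left them, time stands still between calls to the robot, and variables do not carry over. Pictures are saved under pics/ and viewed, at most 14 in all, crops included, and the job is handed in when it is done.

Besides the shell and the picture viewer there is one more tool, called after ">>>" as name(argument=value, ...) on one line, values as JSON. move_arm: Moves the arm, as the interface text tells. Its arguments: {"type":"object","properties":{"increments":{"type":"array"}},"required":["increments"]}

```bash
ls; mkdir -p pics
cat > h.py <<'E'
from rig import *
import numpy as np, cv2
def save(c,n): cv2.imwrite('pics/'+n, cv2.cvtColor(c['img'],cv2.COLOR_RGB2BGR))
def ray(c,px,fish=False):
    K=np.array(c['mtx']); p=[(px[0]-K[0,2])/K[0,0],(px[1]-K[1,2])/K[1,1]]
    if fish:
        t=np.hypot(*p); d=np.array([*(np.array(p)*(np.sin(t)/max(t,1e-9))),np.cos(t)])
    else: d=np.array([*p,1.])
    d=np.array(c['rotation'])@d; return np.array(c['eye']),d/np.linalg.norm(d)
def tri(rs):
    A=sum(np.eye(3)-np.outer(d,d) for e,d in rs); b=sum((np.eye(3)-np.outer(d,d))@e for e,d in rs)
    return np.linalg.solve(A,b)
def atz(r,z): e,d=r; return e+d*(z-e[2])/d[2]
E
python3 - <<'E'
from h import *
s=read_state(); print({k:np.round(v,3).tolist() for k,v in s.items()})
P=[n for n in 'white_cap_jar_mid red_cap_jar_mid shaker_mid tin_mid full_rack empty_rack'.split()]
for n in ('side','top'):
    c=capture(n); save(c,n+'0.png'); print(n,np.round(c['eye'],3),c['img'].shape)
    for l in P: print(l,[(np.round(np.array(d['xy'])*[512,384],1).tolist(),round(d['confidence'],2)) for d in pinpoint(c,l)][:5])
E
```

```text
pics
{'time_s': 0.0, 'joint_positions': [58.297, 30.279, 82.159, -0.001, 67.689, -10.226], 'qvel': [-0.014, 0.031, 0.016, 0.004, -0.04, -0.044], 'tau': [0.001, -44.003, -17.659, 0.063, 0.058, -0.0], 'position': [0.228, 0.581, 0.222], 'tcp_rot': [[-0.931, 0.366, -0.001], [0.366, 0.931, -0.002], [0.0, -0.002, -1.0]], 'force': [-0.286, 0.057, -0.373], 'moment': [0.001, 0.003, 0.023], 'grasp_force': 0.0, 'opening': 1.001}
side [ 0.241 -0.929  0.861] (384, 512, 3)
white_cap_jar_mid [([246.5, 151.4], 0.84), ([193.5, 155.0], 0.82), ([244.7, 168.4], 0.63), ([259.6, 184.3], 0.33), ([271.2, 199.8], 0.15)]
red_cap_jar_mid [([270.7, 197.5], 0.67)]
shaker_mid [([312.4, 198.5], 0.82), ([256.1, 183.8], 0.79), ([222.1, 150.8], 0.63), ([271.8, 211.9], 0.33)]
tin_mid [([290.0, 216.1], 0.7)]
full_rack [([262.5, 210.2], 0.73)]
empty_rack [([191.4, 219.1], 0.97), ([271.1, 195.9], 0.34), ([246.1, 181.7], 0.3)]
top [0.494 0.042 1.002] (384, 512, 3)
white_cap_jar_mid [([145.4, 163.5], 0.78), ([204.4, 183.6], 0.66), ([132.4, 238.5], 0.57), ([251.7, 278.8], 0.16)]
red_cap_jar_mid [([277.6, 171.2], 0.76)]
shaker_mid [([143.2, 202.2], 0.87), ([238.0, 178.7], 0.8), ([280.7, 115.0], 0.68), ([257.1, 182.2], 0.66)]
tin_mid [([273.7, 171.4], 0.32)]
full_rack [([258.0, 176.6], 0.66)]
empty_rack [([251.0, 275.6], 0.79), ([238.3, 179.8], 0.16)]
```

Run:
```python
import cv2
for n in('side','top'):
    i=cv2.imread(f'pics/{n}0.png'); 
    cv2.imwrite(f'pics/{n}0b.png',cv2.resize(i,(768,576),interpolation=cv2.INTER_CUBIC))
```

```text
(no output)
```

View pics/side0b.png

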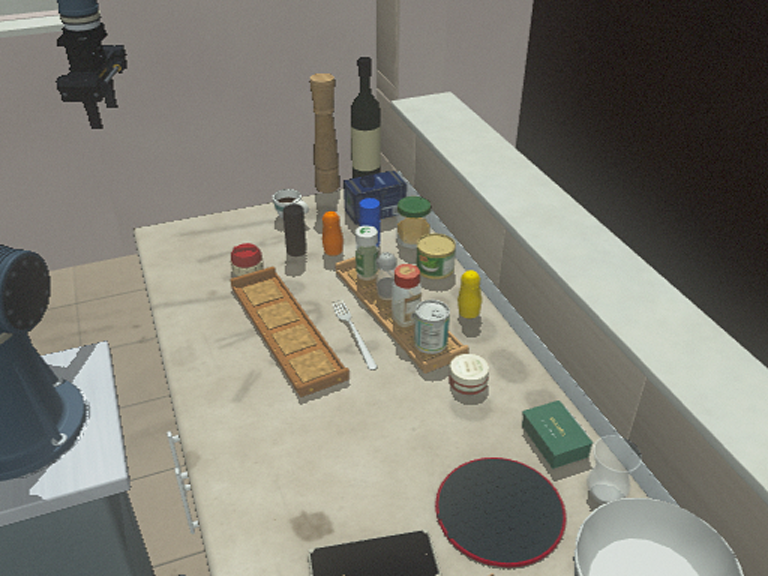

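View pics/top0b.png

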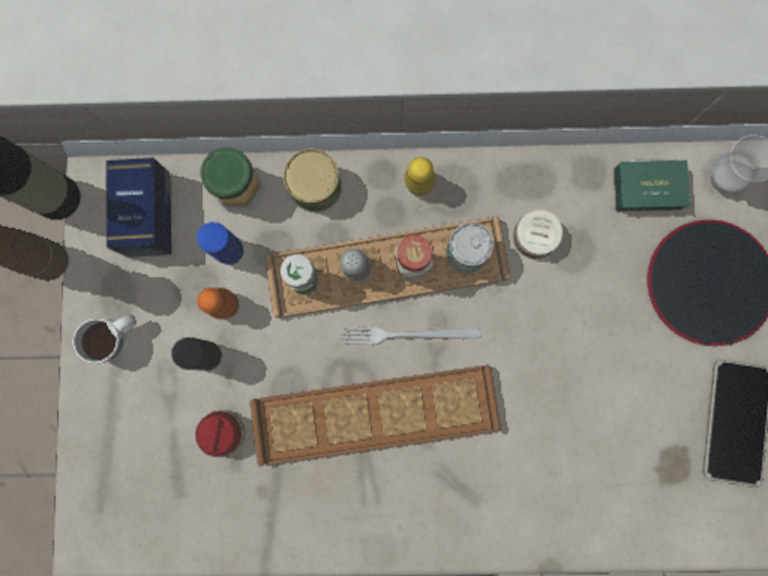

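The racks lie along the row, with the full rack farther away. At 768-px scale its order from the left is white-capped jar (299,272), shaker with grey top (355,264), red-capped jar (414,254) and tin (470,246). The empty rack's pads are at (292,427), (347,418), (402,411) and (459,404).

The look-alikes all stand outside the racks: blue (219,243) and black (196,354) cap jars, orange (216,302) and yellow (421,177) shakers, a red lid jar (218,433), and round jars at (540,233) and (313,180).

```bash
cat >> h.py <<'E'
from scipy.optimize import least_squares
def proj(c,X):
    K=np.array(c['mtx']); p=(np.asarray(X)-c['eye'])@np.array(c['rotation']); p=p/p[...,2:]; return p[...,:2]*[K[0,0],K[1,1]]+[K[0,2],K[1,2]]
E
python3 - <<'E'
from h import *
t=capture('top'); s=capture('side')
exp={'white_cap_jar_mid':(299,272),'shaker_mid':(355,264),'red_cap_jar_mid':(414,254),'tin_mid':(470,246)}
R=[]
for l,e in exp.items():
    pt=[(np.array(d['xy'])*[512,384],d['confidence']) for d in pinpoint(t,l)]; ps=[(np.array(d['xy'])*[512,384],d['confidence']) for d in pinpoint(s,l)]
    e=np.array(e)/1.5
    for p,c in pt:
        if np.hypot(*(p-e))<25:
            for q,cs in ps:
                X=tri([ray(t,p),ray(s,q)]); er=np.hypot(*(proj(t,X)-p))
                if er<4: print(l,p.round(1),q.round(1),round(c,2),round(cs,2),X.round(4),er.round(1))
    bt=[d for d in search_frame(t,l)];
    for d in bt[:4]: print('  boxtop',(np.array(d['extent'])*[512,384,512,384]).round(1),round(d['confidence'],2))
for l in ('full_rack','empty_rack','pad_tin'):
    for n,c in (('top',t),('side',s)):
        print(l,n,[((np.array(d['xy'])*[512,384]).round(1),atz(ray(c,np.array(d['xy'])*[512,384]),0).round(4),round(d['confidence'],2)) for d in pinpoint(c,l)[:5]])
for n,c,b in (('te',t,(155,235,345,320)),('tf',t,(170,135,350,220)),('se',s,(145,170,240,270)),('sf',s,(215,140,325,255))):
    x0,y0,x1,y1=b; k=min(800/(x1-x0),600/(y1-y0)); print(n,b,k)
    np.save(n+'.npy',c['img'])
i=cv2.cvtColor(t['img'],cv2.COLOR_RGB2BGR)[135:320,155:345]; j=cv2.cvtColor(s['img'],cv2.COLOR_RGB2BGR)[140:270,145:325]
cv2.imwrite('pics/tz.png',cv2.resize(i,None,fx=3.2,fy=3.2,interpolation=cv2.INTER_CUBIC)); cv2.imwrite('pics/sz.png',cv2.resize(j,None,fx=4,fy=4,interpolation=cv2.INTER_CUBIC))
E
```

```text
white_cap_jar_mid [202.5 180.1] [244.6 169.3] 0.85 0.89 [0.636  0.1587 0.063 ] 1.8
white_cap_jar_mid [202.5 180.1] [246.1 150.7] 0.85 0.67 [0.6313 0.1488 0.1307] 1.3
  boxtop [190.5 171.2 213.9 196.9] 0.65
  boxtop [128.2 150.4 160.2 177.2] 0.55
shaker_mid [239.2 178.7] [259.  185.6] 0.83 0.66 [0.6444 0.0848 0.0538] 1.1
  boxtop [230.5 166.9 250.  185.6] 0.86
  boxtop [129.4 191.9 164.3 212.8] 0.68
  boxtop [270.  105.6 288.6 130.6] 0.58
red_cap_jar_mid [273.4 173.7] [270.5 196.5] 0.7 0.95 [0.6506 0.0168 0.0639] 0.7
  boxtop [222.  168.  253.1 198.4] 0.74
  boxtop [263.3 157.3 289.3 185.1] 0.62
tin_mid [310.6 166.6] [285.2 216.1] 0.98 0.61 [ 0.6629 -0.0575  0.0522] 0.6
  boxtop [295.  149.8 329.3 182.7] 0.64
full_rack top [(array([259.7, 180.6]), array([0.6457, 0.0447, 0.    ]), 0.61)]
full_rack side [(array([261.2, 207.7]), array([ 0.642 ,  0.0552, -0.    ]), 0.65)]
empty_rack top [(array([252.6, 279. ]), array([0.4412, 0.0632, 0.    ]), 0.73)]
empty_rack side [(array([188.3, 220.9]), array([0.4412, 0.0726, 0.    ]), 0.96)]
pad_tin top [(array([309.1, 170.6]), array([ 0.6649, -0.0599,  0.    ]), 0.71)]
pad_tin side [(array([285.8, 226.5]), array([ 0.6732, -0.0403, -0.    ]), 0.41)]
te (155, 235, 345, 320) 4.2105263157894735
tf (170, 135, 350, 220) 4.444444444444445
se (145, 170, 240, 270) 6.0
sf (215, 140, 325, 255) 5.217391304347826
```

View pics/tz.png

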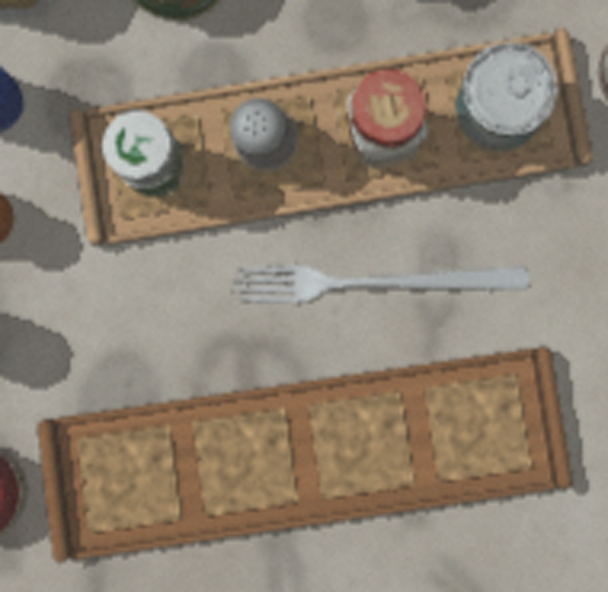

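View pics/sz.png

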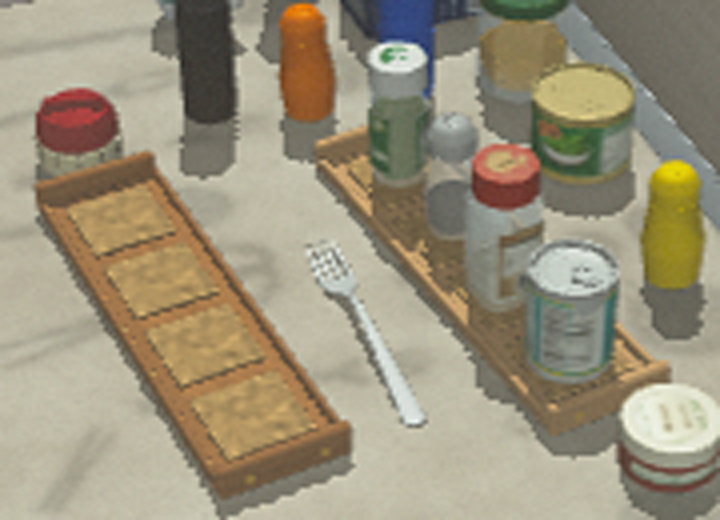

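The crop shows the jars' cap centres and the cork pads clearly, and confirms the four listed things: white cap with green label, clear shaker with grey dome, red cap with brown label, and metal-topped teal tin. Next I'll fit positions from both views.

Run:
```python
from h import *
t=capture('top'); s=capture('side')
T=lambda p:np.array(p)/3.2+[155,135]; S=lambda p:np.array(p)/4+[145,140]
ys=np.array([112.5,37.5,-37.5,-112.5])/1e3
pt=T([(128,479),(246,461),(362,444),(479,428)]); ps=S([(120,217),(160,282),(207,349),(252,414)])
def pads(v,z=None):
    x,y,a=v[:3]; z=v[3] if z is None else z
    return np.c_[x-np.sin(a)*ys,y+np.cos(a)*ys,0*ys+z]
def out(r): return r
r=least_squares(lambda v:np.r_[(proj(t,pads(v))-pt).ravel(),(proj(s,pads(v))-ps).ravel()],[.44,.06,.14,.011]); print('empty both',r.x.round(4)); print(r.fun.reshape(-1,2).round(1).tolist())
r=least_squares(lambda v:(proj(t,pads(v,.011))-pt).ravel(),[.44,.06,.14]); print('top only',r.x.round(4))
r=least_squares(lambda v:(proj(s,pads(v,.011))-ps).ravel(),[.44,.06,.14]); print('side only',r.x.round(4))
for n,a,b in (('white',(138,146),(397,56)),('shaker',(257,124),(452,122)),('red',(388,104),(506,160)),('tin',(509,83),(573,265))):
    ra,rb=ray(t,T(a)),ray(s,S(b)); X=tri([ra,rb]); z={'white':.11,'shaker':.09,'red':.117,'tin':.083}[n]
    print(n,X.round(4),'top@z',atz(ra,z).round(4),'side@z',atz(rb,z).round(4))
# full rack cheek outer corners in top, z=.024
for n,p,z in (('L',[(82,112),(92,240)],.024),('R',[(562,33),(583,160)],.024),('eL',[(47,424),(60,556)],.024),('eR',[(545,350),(566,484)],.024)): print(n,[atz(ray(t,T(q)),z).round(4).tolist() for q in p])
```

```text
empty both [0.447  0.0683 0.1264 0.0115]
[[0.3, -0.2], [-0.2, 0.1], [0.0, 0.1], [-0.1, -0.2], [-0.0, 0.8], [0.2, -0.4], [-0.6, -0.9], [0.1, 0.4]]
top only [0.4468 0.0684 0.1261]
side only [0.4473 0.0688 0.1267]
white [0.6315 0.1596 0.1138] top@z [0.6314 0.1603 0.11  ] side@z [0.6341 0.165  0.11  ]
shaker [0.6452 0.0904 0.1001] top@z [0.6464 0.0911 0.09  ] side@z [0.6511 0.1039 0.09  ]
red [0.6518 0.013  0.1194] top@z [0.6521 0.013  0.117 ] side@z [0.6534 0.0161 0.117 ]
tin [ 0.668  -0.0611  0.0854] top@z [ 0.6695 -0.0617  0.083 ] side@z [ 0.6682 -0.0584  0.083 ]
L [[0.6676, 0.2079, 0.024], [0.5843, 0.2015, 0.024]]
R [[0.7129, -0.1036, 0.024], [0.6297, -0.1139, 0.024]]
eL [[0.4682, 0.23, 0.024], [0.3864, 0.2216, 0.024]]
eR [[0.5091, -0.0854, 0.024], [0.4256, -0.0955, 0.024]]
```

>>> move_arm(increments=[[[0, 0, -0.2], [0, 0, 0.0558], 0], [[0, 0, -0.2], [0, 0, 0.0558], 0], [[0, 0, -0.2], [0, 0, 0.0558], 0], [[0, 0, -0.2], [0, 0, 0.0558], 0], [[0, 0, -0.2], [0, 0, 0.0558], 0], [[0, 0, -0.2], [0, 0, 0.0558], 0], [[0, 0, -0.2], [0, 0, 0.0558], 0], [[0, 0, -0.2], [0, 0, 0.0558], 0], [[0, 0, -0.2], [0, 0, 0.0558], 0], [[0, 0, 0], [0, 0, 0], 0]])

```text
time_s: 2.63
position: [0.2292, 0.5823, 0.2779]
tcp_rot: [[-0.142, 0.99, 0.001], [0.99, 0.142, 0.002], [0.002, 0.002, -1.0]]
force: [0.8, 0.2, -0.8]
opening: 0.997
grasp_force: 0.0
```

>>> move_arm(increments=[[[-0.95, 0.4, -0.03], [0, 0, 0], 0], [[-0.95, 0.4, -0.03], [0, 0, 0], 0], [[-0.95, 0.4, -0.03], [0, 0, 0], 0], [[-0.95, 0.4, -0.03], [0, 0, 0], 0], [[-0.95, 0.4, -0.03], [0, 0, 0], 0], [[-0.95, 0.4, -0.03], [0, 0, 0], 0], [[-0.95, 0.4, -0.03], [0, 0, 0], 0], [[-0.95, 0.4, -0.03], [0, 0, 0], 0], [[-0.95, 0.4, -0.03], [0, 0, 0], 0], [[-0.95, 0.4, -0.03], [0, 0, 0], 0], [[-0.95, 0.4, -0.03], [0, 0, 0], 0], [[-0.95, 0.4, -0.03], [0, 0, 0], 0], [[-0.95, 0.4, -0.03], [0, 0, 0], 0], [[-0.95, 0.4, -0.03], [0, 0, 0], 0], [[-0.95, 0.4, -0.03], [0, 0, 0], 0], [[-0.95, 0.4, -0.03], [0, 0, 0], 0], [[-0.95, 0.4, -0.03], [0, 0, 0], 0], [[-0.95, 0.4, -0.03], [0, 0, 0], 0], [[-0.95, 0.4, -0.03], [0, 0, 0], 0], [[0, 0, 0], [0, 0, 0], 0]])

```text
time_s: 4.3
position: [0.5358, 0.0738, 0.2936]
tcp_rot: [[-0.142, 0.99, 0.004], [0.99, 0.142, -0.003], [-0.003, 0.003, -1.0]]
force: [-0.1, 1.1, -0.1]
opening: 0.999
grasp_force: 0.0
```

```bash
cat >> h.py <<'E'
def st():
    s=read_state(); R=np.array(s['tcp_rot']); print('t',round(s['time_s'],2),'pos',np.round(s['position'],4),'yaw',np.degrees(np.arctan2(R[1,1],R[0,1])).round(2),'z',R[:,2].round(3),'open',round(s['opening'],3),'gf',round(s['grasp_force'],1),'F',np.round(s['force'],1)); return s,R
def go(p,s,R): print('units to',np.round(p,4),(R.T@(np.array(p)-s['position'])/.03).round(2))
E
python3 - <<'E'
from h import *
import rig
s,R=st(); print('gpo',rig.grip_point_offset)
c=capture('wrist'); save(c,'w1.png'); print(np.round(c['eye'],3))
for l in ('white_cap_jar_mid','shaker_mid','red_cap_jar_mid','tin_mid'):
    for d in pinpoint(c,l)[:4]:
        p=np.array(d['xy'])*[512,384]; z={'w':.06,'s':.056,'r':.064,'t':.047}[l[0]]
        print(l,p.round(1),round(d['confidence'],2),atz(ray(c,p,True),z).round(4))
E
```

```text
t 4.3 pos [0.5358 0.0738 0.2936] yaw 8.17 z [ 0.004 -0.003 -1.   ] open 0.999 gf 0.0 F [-0.1  1.1 -0.1]
gpo 0.0187
[0.525 0.147 0.456]
white_cap_jar_mid [375.4  42.5] 0.92 [0.6753 0.2744 0.06  ]
white_cap_jar_mid [335.1 113.2] 0.81 [0.6319 0.1622 0.06  ]
white_cap_jar_mid [273.9   3.3] 0.66 [0.5285 0.2996 0.06  ]
white_cap_jar_mid [199.3 150.6] 0.2 [0.4578 0.0846 0.06  ]
shaker_mid [388.6 228.6] 0.62 [0.7564 0.0073 0.056 ]
shaker_mid [323.8  30.6] 0.6 [0.6007 0.2741 0.056 ]
red_cap_jar_mid [323.2 206. ] 0.74 [0.6389 0.0321 0.064 ]
red_cap_jar_mid [331.4 218.1] 0.7 [0.655  0.0158 0.064 ]
tin_mid [325.4 260.3] 0.66 [ 0.6679 -0.0615  0.047 ]
```

View pics/w1.png

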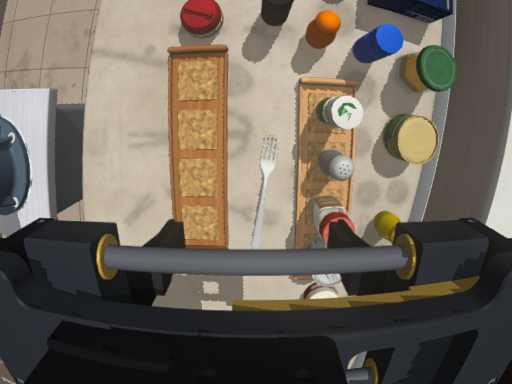

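The wrist view shows the empty rack with pads at (197,83), (196,130) and (198,178). The full rack has the white cap at (347,111), the shaker dome at (341,167) and red behind the finger, and all of it matches the two-view fit. Now I'll check the caps and compute the first grasp.

Run:
```python
from h import *
s,R=st(); c=capture('wrist')
for n,p,z in (('white',(347,111),.11),('shaker',(341,166.5),.095),('pad1',(197,83),.011),('pad2',(196,130),.011),('pad3',(198,178),.011)): print(n,atz(ray(c,p,True),z).round(4))
for p in ([.632,.161,.24],[.632,.161,.048]): go(p,s,R)
```

```text
t 4.55 pos [0.5312 0.0794 0.2934] yaw 8.38 z [-0.001  0.    -1.   ] open 1.0 gf 0.0 F [ 0.2  0.1 -0.3]
white [0.6266 0.1724 0.11  ]
shaker [0.6367 0.1029 0.095 ]
pad1 [0.4269 0.1848 0.011 ]
pad2 [0.4348 0.1138 0.011 ]
pad3 [0.4461 0.0403 0.011 ]
units to [0.632 0.161 0.24 ] [2.2  3.72 1.78]
units to [0.632 0.161 0.048] [2.19 3.73 8.18]
```

>>> move_arm(increments=[[[0.3, 0.5, 0.2], [0, 0, 0], 0], [[0.4, 0.7, 0.4], [0, 0, 0], 0], [[0.5, 0.8, 0.4], [0, 0, 0], 0], [[0.5, 0.8, 0.4], [0, 0, 0], 0], [[0.3, 0.6, 0.3], [0, 0, 0], 0], [[0.2, 0.32, 0.3], [0, 0, 0], 0], [[0, 0, 0.5], [0, 0, 0], 0], [[0, 0, 0.8], [0, 0, 0], 0], [[0, 0, 0.9], [0, 0, 0], 0], [[0, 0, 0.9], [0, 0, 0], 0], [[0, 0, 0.9], [0, 0, 0], 0], [[0, 0, 0.8], [0, 0, 0], 0], [[0, 0, 0.6], [0, 0, 0], 0], [[0, 0, 0.4], [0, 0, 0], 0], [[0, 0, 0.3], [0, 0, 0], 0], [[0, 0, 0], [0, 0, 0], 0], [[0, 0, 0], [0, 0, 0], 0]])

```text
time_s: 6.02
position: [0.6333, 0.1601, 0.051]
tcp_rot: [[-0.144, 0.99, 0.0], [0.99, 0.144, 0.0], [-0.0, 0.0, -1.0]]
force: [-0.3, 0.8, 0.5]
opening: 1.002
grasp_force: 0.0
```

Run:
```python
from h import *
s,R=st(); c=capture('wrist'); t=capture('top'); save(c,'w2.png'); save(t,'t2.png')
a=cv2.cvtColor(c['img'],cv2.COLOR_RGB2BGR)[60:384,180:450]; b=cv2.cvtColor(t['img'],cv2.COLOR_RGB2BGR)[110:310,150:350]
cv2.imwrite('pics/w2b.png',np.hstack([cv2.resize(a,(400,480)),cv2.resize(b,(400,400))[:480] if 0 else cv2.resize(b,(400,480))]))
```

```text
t 6.02 pos [0.6333 0.1601 0.051 ] yaw 8.29 z [ 0.  0. -1.] open 1.002 gf 0.0 F [-0.3  0.8  0.5]
```

View pics/w2b.png

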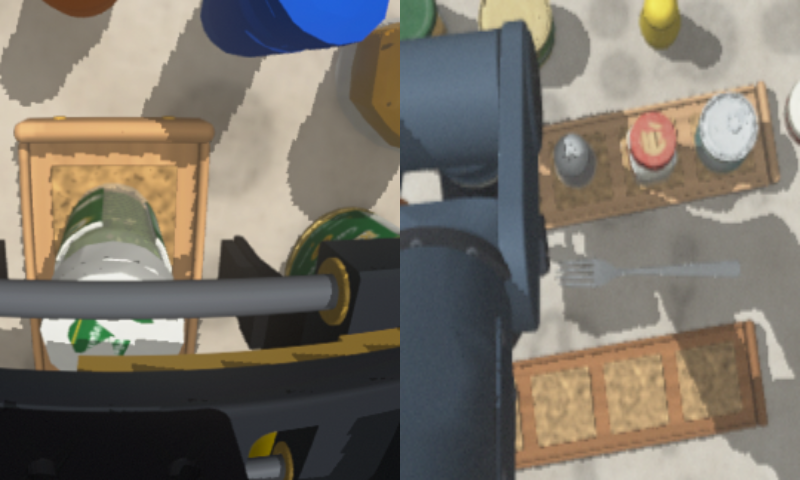

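The white jar stands between the open fingers, roughly centred. Closing and lifting a little.

>>> move_arm(increments=[[[0, 0, 0], [0, 0, 0], 1], [[0, 0, 0], [0, 0, 0], 1], [[0, 0, 0], [0, 0, 0], 1], [[0, 0, 0], [0, 0, 0], 1], [[0, 0, 0], [0, 0, 0], 1], [[0, 0, 0], [0, 0, 0], 1], [[0, 0, 0], [0, 0, 0], 1], [[0, 0, 0], [0, 0, 0], 1], [[0, 0, -0.2], [0, 0, 0], 1], [[0, 0, -0.4], [0, 0, 0], 1], [[0, 0, -0.7], [0, 0, 0], 1], [[0, 0, -0.9], [0, 0, 0], 1], [[0, 0, -0.9], [0, 0, 0], 1], [[0, 0, -0.8], [0, 0, 0], 1], [[0, 0, -0.4], [0, 0, 0], 1], [[0, 0, -0.2], [0, 0, 0], 1], [[0, 0, 0], [0, 0, 0], 1]])

```text
time_s: 7.53
position: [0.6338, 0.1599, 0.1874]
tcp_rot: [[-0.144, 0.99, 0.003], [0.99, 0.144, 0.0], [-0.0, 0.003, -1.0]]
force: [-1.0, 1.2, -1.0]
opening: 0.464
grasp_force: 30.0
```

Run:
```python
from h import *
s,R=st(); go([.4612,-.0433,.18],s,R); go([.4612,-.0433,.051],s,R)
```

```text
t 7.53 pos [0.6338 0.1599 0.1874] yaw 8.26 z [ 0.003  0.    -1.   ] open 0.464 gf 30.0 F [-1.   1.2 -1. ]
units to [ 0.4612 -0.0433  0.18  ] [-5.88 -6.67  0.23]
units to [ 0.4612 -0.0433  0.051 ] [-5.88 -6.68  4.53]
```

>>> move_arm(increments=[[[-0.29, -0.33, 0], [0, 0, 0], 1], [[-0.47, -0.53, 0], [0, 0, 0], 1], [[-0.65, -0.73, 0], [0, 0, 0], 1], [[-0.76, -0.87, 0], [0, 0, 0], 1], [[-0.76, -0.87, 0], [0, 0, 0], 1], [[-0.76, -0.87, 0], [0, 0, 0], 1], [[-0.71, -0.8, 0], [0, 0, 0], 1], [[-0.59, -0.67, 0], [0, 0, 0], 1], [[-0.47, -0.53, 0], [0, 0, 0], 1], [[-0.29, -0.33, 0], [0, 0, 0], 1], [[-0.13, -0.14, 0], [0, 0, 0], 1], [[0, 0, 0.3], [0, 0, 0], 1], [[0, 0, 0.6], [0, 0, 0], 1], [[0, 0, 0.8], [0, 0, 0], 1], [[0, 0, 0.8], [0, 0, 0], 1], [[0, 0, 0.7], [0, 0, 0], 1], [[0, 0, 0.5], [0, 0, 0], 1], [[0, 0, 0.2], [0, 0, 0], 1], [[0, 0, 0], [0, 0, 0], 1], [[0, 0, 0], [0, 0, 0], 1]])

```text
time_s: 9.2
position: [0.4607, -0.043, 0.0682]
tcp_rot: [[-0.144, 0.99, -0.001], [0.99, 0.144, 0.0], [0.0, -0.001, -1.0]]
force: [1.0, -0.8, -1.0]
opening: 0.463
grasp_force: 30.0
```

Run:
```python
from h import *
s,R=st(); go([.4612,-.0433,.052],s,R)
c=capture('side'); a=cv2.cvtColor(c['img'],cv2.COLOR_RGB2BGR)[160:280,140:260]
cv2.imwrite('pics/s3.png',cv2.resize(a,(600,600),interpolation=cv2.INTER_CUBIC))
```

```text
t 9.2 pos [ 0.4607 -0.043   0.0682] yaw 8.3 z [-0.001  0.    -1.   ] open 0.463 gf 30.0 F [ 1.  -0.8 -1. ]
units to [ 0.4612 -0.0433  0.052 ] [-0.01  0.01  0.54]
```

View pics/s3.png

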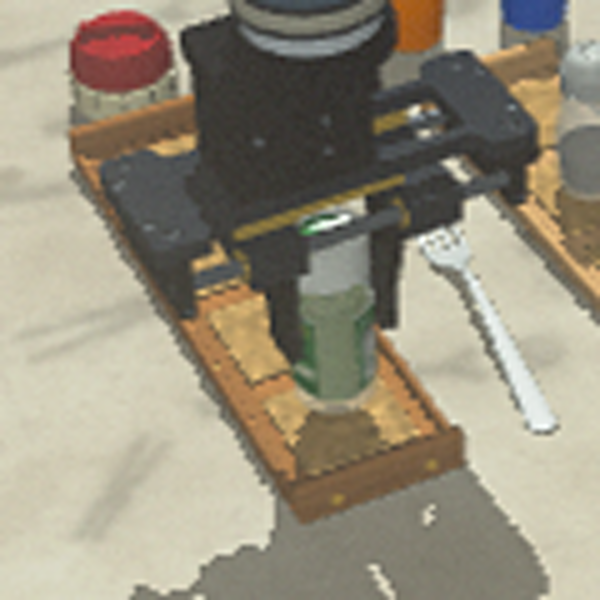

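The jar hangs above the right-end pad of the empty rack, upright. Lowering the last 16 mm, releasing and retreating.

>>> move_arm(increments=[[[0, 0, 0.15], [0, 0, 0], 1], [[0, 0, 0.15], [0, 0, 0], 1], [[0, 0, 0.13], [0, 0, 0], 1], [[0, 0, 0.08], [0, 0, 0], 1], [[0, 0, 0.04], [0, 0, 0], 1], [[0, 0, 0], [0, 0, 0], 1], [[0, 0, 0], [0, 0, 0], 0.4], [[0, 0, 0], [0, 0, 0], 0], [[0, 0, 0], [0, 0, 0], 0], [[0, 0, 0], [0, 0, 0], 0], [[0, 0, 0], [0, 0, 0], 0], [[0, 0, 0], [0, 0, 0], 0], [[0, 0, -0.4], [0, 0, 0], 0], [[0, 0, -0.8], [0, 0, 0], 0], [[0, 0, -1], [0, 0, 0], 0], [[0, 0, -1], [0, 0, 0], 0], [[0, 0, -0.8], [0, 0, 0], 0], [[0, 0, -0.4], [0, 0, 0], 0], [[0, 0, -0.2], [0, 0, 0], 0]])

```text
time_s: 10.83
position: [0.4615, -0.0438, 0.1923]
tcp_rot: [[-0.144, 0.99, 0.004], [0.99, 0.144, -0.001], [-0.002, 0.004, -1.0]]
force: [-0.8, 0.4, 0.3]
opening: 1.002
grasp_force: 0.0
```

Run:
```python
from h import *
s,R=st(); go([.645,.088,.185],s,R); go([.645,.088,.04],s,R)
c=capture('wrist'); save(c,'w4.png'); t=capture('side')
a=cv2.cvtColor(c['img'],cv2.COLOR_RGB2BGR); b=cv2.cvtColor(t['img'],cv2.COLOR_RGB2BGR)[150:280,150:330]
cv2.imwrite('pics/c4.png',np.hstack([cv2.resize(a,(400,300)),cv2.resize(b,(400,300))]))
for l in ('shaker_mid','white_cap_jar_mid'):
  print(l,[((np.array(d['xy'])*[512,384]).round(1),round(d['confidence'],2),atz(ray(c,np.array(d['xy'])*[512,384],True),.058).round(4)) for d in pinpoint(c,l)[:5]])
```

```text
t 10.83 pos [ 0.4615 -0.0438  0.1923] yaw 8.27 z [ 0.004 -0.001 -1.   ] open 1.002 gf 0.0 F [-0.8  0.4  0.3]
units to [0.645 0.088 0.185] [3.47 6.68 0.26]
units to [0.645 0.088 0.04 ] [3.48 6.66 5.1 ]
shaker_mid [(array([436.7,  88.8]), 0.91, array([0.6466, 0.0956, 0.058 ])), (array([484.3, 182.4]), 0.61, array([0.7542, 0.003 , 0.058 ]))]
white_cap_jar_mid [(array([253. , 183.3]), 0.68, array([ 0.4592, -0.0433,  0.058 ]))]
```

View pics/c4.png

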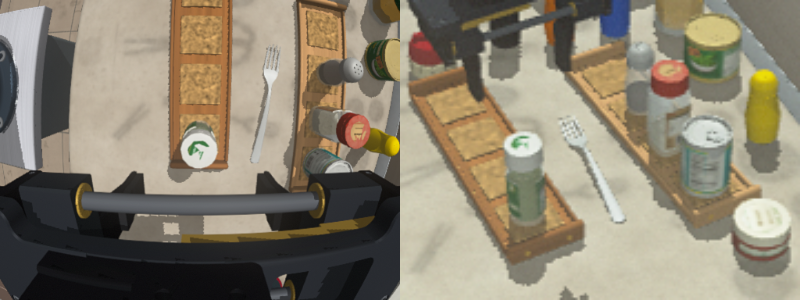

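White is upright on its pad, confirmed in both views. Next is the shaker: clear body, grey dome, on the rack second from the left. The yellow and orange look-alikes stand off the rack.

>>> move_arm(increments=[[[0.21, 0.4, 0], [0, 0, 0], 0], [[0.35, 0.67, 0], [0, 0, 0], 0], [[0.49, 0.93, 0], [0, 0, 0], 0], [[0.55, 1.0, 0], [0, 0, 0], 0], [[0.55, 1.0, 0], [0, 0, 0], 0], [[0.49, 0.93, 0], [0, 0, 0], 0], [[0.35, 0.67, 0], [0, 0, 0], 0], [[0.24, 0.5, 0], [0, 0, 0], 0], [[0.17, 0.4, 0], [0, 0, 0], 0], [[0.07, 0.18, 0], [0, 0, 0], 0], [[0, 0, 0.4], [0, 0, 0], 0], [[0, 0, 0.8], [0, 0, 0], 0], [[0, 0, 0.9], [0, 0, 0], 0], [[0, 0, 0.9], [0, 0, 0], 0], [[0, 0, 0.8], [0, 0, 0], 0], [[0, 0, 0.6], [0, 0, 0], 0], [[0, 0, 0.37], [0, 0, 0], 0], [[0, 0, 0.2], [0, 0, 0], 0], [[0, 0, 0.1], [0, 0, 0], 0], [[0, 0, 0], [0, 0, 0], 0]])

```text
time_s: 12.7
position: [0.6437, 0.0882, 0.0377]
tcp_rot: [[-0.144, 0.99, -0.0], [0.99, 0.144, -0.0], [0.0, -0.0, -1.0]]
force: [0.1, -0.4, 0.4]
opening: 1.001
grasp_force: 0.0
```

Run:
```python
from h import *
s,R=st(); c=capture('wrist'); t=capture('side')
a=cv2.cvtColor(c['img'],cv2.COLOR_RGB2BGR)[80:384,100:420]; b=cv2.cvtColor(t['img'],cv2.COLOR_RGB2BGR)[130:260,210:340]
cv2.imwrite('pics/c5.png',np.hstack([cv2.resize(a,(400,400)),cv2.resize(b,(400,400))]))
```

```text
t 12.7 pos [0.6437 0.0882 0.0377] yaw 8.25 z [-0. -0. -1.] open 1.001 gf 0.0 F [ 0.1 -0.4  0.4]
```

View pics/c5.png

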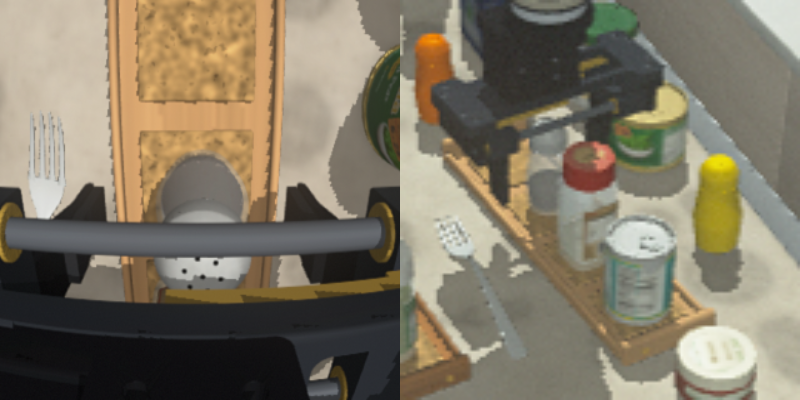

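The shaker stands between the fingers, with red clear to the side. Closing and lifting.

>>> move_arm(increments=[[[0, 0, 0], [0, 0, 0], 1], [[0, 0, 0], [0, 0, 0], 1], [[0, 0, 0], [0, 0, 0], 1], [[0, 0, 0], [0, 0, 0], 1], [[0, 0, 0], [0, 0, 0], 1], [[0, 0, 0], [0, 0, 0], 1], [[0, 0, 0], [0, 0, 0], 1], [[0, 0, 0], [0, 0, 0], 1], [[0, 0, -0.2], [0, 0, 0], 1], [[0, 0, -0.4], [0, 0, 0], 1], [[0, 0, -0.7], [0, 0, 0], 1], [[0, 0, -0.9], [0, 0, 0], 1], [[0, 0, -0.9], [0, 0, 0], 1], [[0, 0, -0.9], [0, 0, 0], 1], [[0, 0, -0.5], [0, 0, 0], 1], [[0, 0, -0.3], [0, 0, 0], 1], [[0, 0, -0.1], [0, 0, 0], 1], [[0, 0, 0], [0, 0, 0], 1]])

```text
time_s: 14.3
position: [0.6438, 0.0884, 0.1858]
tcp_rot: [[-0.144, 0.99, 0.001], [0.99, 0.144, -0.0], [-0.0, 0.001, -1.0]]
force: [0.0, 0.7, -1.8]
opening: 0.466
grasp_force: 29.7
```

Run:
```python
from h import *
s,R=st(); go([.4517,.0311,.04],s,R)
```

```text
t 14.3 pos [0.6438 0.0884 0.1858] yaw 8.27 z [ 0.001 -0.    -1.   ] open 0.466 gf 29.7 F [ 0.   0.7 -1.8]
units to [0.4517 0.0311 0.04  ] [-0.97 -6.61  4.86]
```

>>> move_arm(increments=[[[-0.05, -0.3, 0], [0, 0, 0], 1], [[-0.1, -0.6, 0], [0, 0, 0], 1], [[-0.12, -0.85, 0], [0, 0, 0], 1], [[-0.15, -1, 0], [0, 0, 0], 1], [[-0.15, -1, 0], [0, 0, 0], 1], [[-0.14, -1, 0], [0, 0, 0], 1], [[-0.12, -0.85, 0], [0, 0, 0], 1], [[-0.08, -0.6, 0], [0, 0, 0], 1], [[-0.04, -0.3, 0], [0, 0, 0], 1], [[-0.02, -0.11, 0], [0, 0, 0], 1], [[0, 0, 0.3], [0, 0, 0], 1], [[0, 0, 0.7], [0, 0, 0], 1], [[0, 0, 0.9], [0, 0, 0], 1], [[0, 0, 0.9], [0, 0, 0], 1], [[0, 0, 0.8], [0, 0, 0], 1], [[0, 0, 0.5], [0, 0, 0], 1], [[0, 0, 0.2], [0, 0, 0], 1], [[0, 0, 0.1], [0, 0, 0], 1], [[0, 0, 0], [0, 0, 0], 1], [[0, 0, 0], [0, 0, 0], 1]])

```text
time_s: 15.97
position: [0.4527, 0.031, 0.0535]
tcp_rot: [[-0.144, 0.99, 0.002], [0.99, 0.144, -0.0], [-0.0, 0.002, -1.0]]
force: [-0.5, 0.1, -1.9]
opening: 0.472
grasp_force: 29.7
```

Run:
```python
from h import *
s,R=st(); go([.4517,.0311,.039],s,R)
```

```text
t 15.97 pos [0.4527 0.031  0.0535] yaw 8.27 z [ 0.002 -0.    -1.   ] open 0.472 gf 29.7 F [-0.5  0.1 -1.9]
units to [0.4517 0.0311 0.039 ] [ 0.01 -0.03  0.48]
```

>>> move_arm(increments=[[[0, -0.03, 0.15], [0, 0, 0], 1], [[0, 0, 0.13], [0, 0, 0], 1], [[0, 0, 0.1], [0, 0, 0], 1], [[0, 0, 0.07], [0, 0, 0], 1], [[0, 0, 0.03], [0, 0, 0], 1], [[0, 0, 0], [0, 0, 0], 1], [[0, 0, 0], [0, 0, 0], 0.4], [[0, 0, 0], [0, 0, 0], 0], [[0, 0, 0], [0, 0, 0], 0], [[0, 0, 0], [0, 0, 0], 0], [[0, 0, 0], [0, 0, 0], 0], [[0, 0, 0], [0, 0, 0], 0], [[0, 0, -0.4], [0, 0, 0], 0], [[0, 0, -0.8], [0, 0, 0], 0], [[0, 0, -1], [0, 0, 0], 0], [[0, 0, -1], [0, 0, 0], 0], [[0, 0, -0.9], [0, 0, 0], 0], [[0, 0, -0.6], [0, 0, 0], 0], [[0, 0, -0.3], [0, 0, 0], 0], [[0, 0, 0], [0, 0, 0], 0]])

```text
time_s: 17.63
position: [0.4523, 0.0307, 0.1909]
tcp_rot: [[-0.144, 0.99, 0.005], [0.99, 0.144, -0.001], [-0.002, 0.005, -1.0]]
force: [-0.8, -0.4, -0.2]
opening: 0.999
grasp_force: 0.0
```

Run:
```python
from h import *
s,R=st(); go([.653,.0125,.185],s,R); go([.653,.0125,.056],s,R)
c=capture('wrist'); save(c,'w6.png'); t=capture('side')
a=cv2.cvtColor(c['img'],cv2.COLOR_RGB2BGR); b=cv2.cvtColor(t['img'],cv2.COLOR_RGB2BGR)[150:280,150:330]
cv2.imwrite('pics/c6.png',np.hstack([cv2.resize(a,(400,300)),cv2.resize(b,(400,300))]))
for l,z in (('shaker_mid',.056),('red_cap_jar_mid',.064),('white_cap_jar_mid',.06)):
  print(l,[((np.array(d['xy'])*[512,384]).round(1),round(d['confidence'],2),atz(ray(c,np.array(d['xy'])*[512,384],True),z).round(4)) for d in pinpoint(c,l)[:5]])
```

```text
t 17.63 pos [0.4523 0.0307 0.1909] yaw 8.27 z [ 0.005 -0.001 -1.   ] open 0.999 gf 0.0 F [-0.8 -0.4 -0.2]
units to [0.653  0.0125 0.185 ] [-1.56  6.53  0.23]
units to [0.653  0.0125 0.056 ] [-1.56  6.51  4.53]
shaker_mid [(array([256.3, 179.3]), 0.81, array([0.4529, 0.0358, 0.056 ])), (array([254.2, 250.8]), 0.7, array([ 0.4624, -0.0451,  0.056 ]))]
red_cap_jar_mid [(array([422.3, 219.4]), 0.89, array([0.6519, 0.0194, 0.064 ]))]
white_cap_jar_mid [(array([253.1, 247.6]), 0.66, array([ 0.4604, -0.0394,  0.06  ])), (array([466.3,  20.4]), 0.63, array([0.6712, 0.2686, 0.06  ]))]
```

View pics/c6.png

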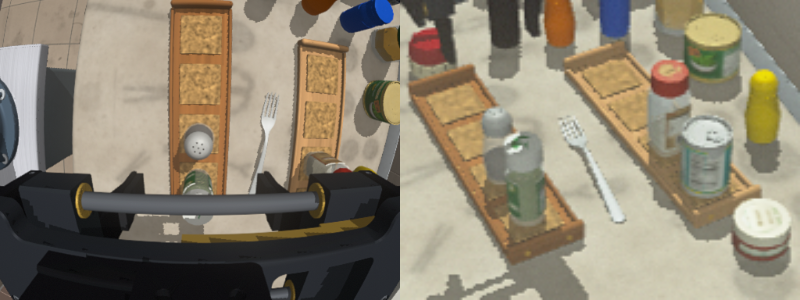

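The shaker is upright on its pad and white is undisturbed. Next is the red-capped jar.

>>> move_arm(increments=[[[-0.1, 0.3, 0], [0, 0, 0], 0], [[-0.15, 0.6, 0], [0, 0, 0], 0], [[-0.2, 0.85, 0], [0, 0, 0], 0], [[-0.22, 1, 0], [0, 0, 0], 0], [[-0.22, 1, 0], [0, 0, 0], 0], [[-0.2, 0.95, 0], [0, 0, 0], 0], [[-0.2, 0.8, 0], [0, 0, 0], 0], [[-0.1, 0.6, 0], [0, 0, 0], 0], [[-0.07, 0.3, 0], [0, 0, 0], 0], [[-0.03, 0.13, 0], [0, 0, 0], 0], [[0, 0, 0.3], [0, 0, 0], 0], [[0, 0, 0.7], [0, 0, 0], 0], [[0, 0, 0.9], [0, 0, 0], 0], [[0, 0, 0.9], [0, 0, 0], 0], [[0, 0, 0.8], [0, 0, 0], 0], [[0, 0, 0.5], [0, 0, 0], 0], [[0, 0, 0.3], [0, 0, 0], 0], [[0, 0, 0.1], [0, 0, 0], 0], [[0, 0, 0], [0, 0, 0], 0], [[0, 0, 0], [0, 0, 0], 0]])

```text
time_s: 19.55
position: [0.6515, 0.0148, 0.0545]
tcp_rot: [[-0.144, 0.99, 0.001], [0.99, 0.144, -0.0], [-0.0, 0.001, -1.0]]
force: [-0.1, 0.7, 1.0]
opening: 0.999
grasp_force: 0.0
```

Run:
```python
from h import *
s,R=st(); c=capture('wrist'); t=capture('side')
a=cv2.cvtColor(c['img'],cv2.COLOR_RGB2BGR)[80:384,100:420]; b=cv2.cvtColor(t['img'],cv2.COLOR_RGB2BGR)[130:260,210:340]
cv2.imwrite('pics/c7.png',np.hstack([cv2.resize(a,(400,400)),cv2.resize(b,(400,400))]))
```

```text
t 19.55 pos [0.6515 0.0148 0.0545] yaw 8.26 z [ 0.001 -0.    -1.   ] open 0.999 gf 0.0 F [-0.1  0.7  1. ]
```

View pics/c7.png

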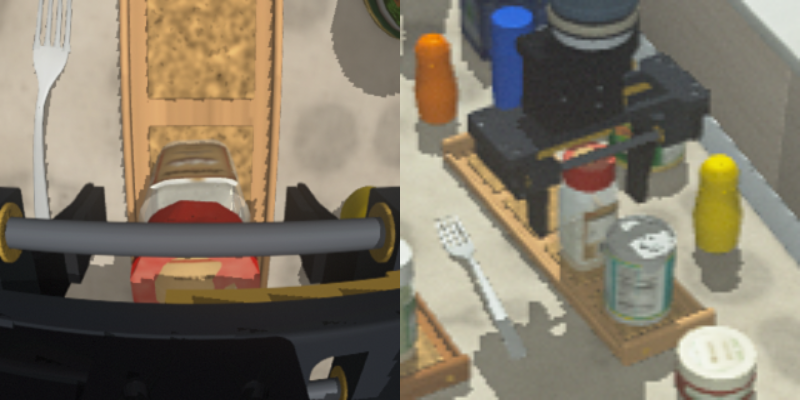

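The red-capped jar stands between the fingers, and the yellow shaker is clear behind. Closing and lifting.

>>> move_arm(increments=[[[0, 0, 0], [0, 0, 0], 1], [[0, 0, 0], [0, 0, 0], 1], [[0, 0, 0], [0, 0, 0], 1], [[0, 0, 0], [0, 0, 0], 1], [[0, 0, 0], [0, 0, 0], 1], [[0, 0, 0], [0, 0, 0], 1], [[0, 0, 0], [0, 0, 0], 1], [[0, 0, 0], [0, 0, 0], 1], [[0, 0, -0.2], [0, 0, 0], 1], [[0, 0, -0.4], [0, 0, 0], 1], [[0, 0, -0.7], [0, 0, 0], 1], [[0, 0, -0.9], [0, 0, 0], 1], [[0, 0, -0.9], [0, 0, 0], 1], [[0, 0, -0.9], [0, 0, 0], 1], [[0, 0, -0.5], [0, 0, 0], 1], [[0, 0, -0.3], [0, 0, 0], 1], [[0, 0, -0.1], [0, 0, 0], 1], [[0, 0, 0], [0, 0, 0], 1]])

```text
time_s: 21.15
position: [0.6512, 0.0149, 0.2015]
tcp_rot: [[-0.144, 0.99, 0.001], [0.99, 0.144, -0.0], [-0.0, 0.001, -1.0]]
force: [-0.8, 0.4, -1.9]
opening: 0.503
grasp_force: 29.7
```

Run:
```python
from h import *
s,R=st(); go([.4423,.1055,.056],s,R)
```

```text
t 21.15 pos [0.6512 0.0149 0.2015] yaw 8.26 z [ 0.001 -0.    -1.   ] open 0.503 gf 29.7 F [-0.8  0.4 -1.9]
units to [0.4423 0.1055 0.056 ] [ 3.99 -6.46  4.84]
```

>>> move_arm(increments=[[[0.2, -0.3, 0], [0, 0, 0], 1], [[0.35, -0.6, 0], [0, 0, 0], 1], [[0.5, -0.85, 0], [0, 0, 0], 1], [[0.6, -1, 0], [0, 0, 0], 1], [[0.6, -1, 0], [0, 0, 0], 1], [[0.6, -0.95, 0], [0, 0, 0], 1], [[0.5, -0.8, 0], [0, 0, 0], 1], [[0.35, -0.55, 0], [0, 0, 0], 1], [[0.2, -0.3, 0], [0, 0, 0], 1], [[0.09, -0.11, 0], [0, 0, 0], 1], [[0, 0, 0.3], [0, 0, 0], 1], [[0, 0, 0.7], [0, 0, 0], 1], [[0, 0, 0.9], [0, 0, 0], 1], [[0, 0, 0.9], [0, 0, 0], 1], [[0, 0, 0.8], [0, 0, 0], 1], [[0, 0, 0.5], [0, 0, 0], 1], [[0, 0, 0.2], [0, 0, 0], 1], [[0, 0, 0.1], [0, 0, 0], 1], [[0, 0, 0], [0, 0, 0], 1], [[0, 0, 0], [0, 0, 0], 1]])

```text
time_s: 22.82
position: [0.4433, 0.1052, 0.0689]
tcp_rot: [[-0.143, 0.99, 0.002], [0.99, 0.143, -0.0], [-0.0, 0.001, -1.0]]
force: [0.3, -0.1, -0.2]
opening: 0.497
grasp_force: 29.7
```

Run:
```python
from h import *
s,R=st(); go([.4423,.1055,.0555],s,R)
```

```text
t 22.82 pos [0.4433 0.1052 0.0689] yaw 8.25 z [ 0.002 -0.    -1.   ] open 0.497 gf 29.7 F [ 0.3 -0.1 -0.2]
units to [0.4423 0.1055 0.0555] [ 0.01 -0.03  0.45]
```

>>> move_arm(increments=[[[0, -0.03, 0.15], [0, 0, 0], 1], [[0, 0, 0.12], [0, 0, 0], 1], [[0, 0, 0.09], [0, 0, 0], 1], [[0, 0, 0.06], [0, 0, 0], 1], [[0, 0, 0.03], [0, 0, 0], 1], [[0, 0, 0], [0, 0, 0], 1], [[0, 0, 0], [0, 0, 0], 0.4], [[0, 0, 0], [0, 0, 0], 0], [[0, 0, 0], [0, 0, 0], 0], [[0, 0, 0], [0, 0, 0], 0], [[0, 0, 0], [0, 0, 0], 0], [[0, 0, 0], [0, 0, 0], 0], [[0, 0, -0.4], [0, 0, 0], 0], [[0, 0, -0.8], [0, 0, 0], 0], [[0, 0, -1], [0, 0, 0], 0], [[0, 0, -1], [0, 0, 0], 0], [[0, 0, -0.8], [0, 0, 0], 0], [[0, 0, -0.4], [0, 0, 0], 0], [[0, 0, -0.2], [0, 0, 0], 0], [[0, 0, 0], [0, 0, 0], 0]])

```text
time_s: 24.48
position: [0.442, 0.1053, 0.1943]
tcp_rot: [[-0.144, 0.99, 0.003], [0.99, 0.144, -0.0], [-0.0, 0.003, -1.0]]
force: [-0.0, 0.1, -0.2]
opening: 0.997
grasp_force: 0.0
```

Run:
```python
from h import *
s,R=st(); go([.667,-.061,.19],s,R); go([.667,-.061,.032],s,R)
c=capture('wrist')
for l,z in (('tin_mid',.047),('shaker_mid',.056),('red_cap_jar_mid',.064)):
  print(l,[((np.array(d['xy'])*[512,384]).round(1),round(d['confidence'],2),atz(ray(c,np.array(d['xy'])*[512,384],True),z).round(4)) for d in pinpoint(c,l)[:5]])
```

```text
t 24.48 pos [0.442  0.1053 0.1943] yaw 8.27 z [ 0.003 -0.    -1.   ] open 0.997 gf 0.0 F [-0.   0.1 -0.2]
units to [ 0.667 -0.061  0.19 ] [-6.57  6.62  0.17]
units to [ 0.667 -0.061  0.032] [-6.56  6.61  5.43]
tin_mid []
shaker_mid [(array([416.4,  55. ]), 0.86, array([0.5966, 0.2767, 0.056 ])), (array([252.8, 246. ]), 0.82, array([0.4496, 0.0337, 0.056 ]))]
red_cap_jar_mid [(array([255.9, 185.6]), 0.74, array([0.4427, 0.105 , 0.064 ])), (array([403.8, 208.5]), 0.64, array([0.613 , 0.1032, 0.064 ]))]
```

Red is on its pad, at (0.443, 0.105) by the network. Last is the tin.

>>> move_arm(increments=[[[-0.3, 0.3, 0], [0, 0, 0], 0], [[-0.55, 0.55, 0], [0, 0, 0], 0], [[-0.8, 0.8, 0], [0, 0, 0], 0], [[-0.9, 0.9, 0], [0, 0, 0], 0], [[-0.9, 0.9, 0], [0, 0, 0], 0], [[-0.9, 0.9, 0], [0, 0, 0], 0], [[-0.8, 0.8, 0], [0, 0, 0], 0], [[-0.7, 0.7, 0], [0, 0, 0], 0], [[-0.45, 0.5, 0], [0, 0, 0], 0], [[-0.27, 0.27, 0], [0, 0, 0], 0], [[0, 0, 0.2], [0, 0, 0], 0], [[0, 0, 0.5], [0, 0, 0], 0], [[0, 0, 0.8], [0, 0, 0], 0], [[0, 0, 0.6], [0, 0, 0], 0], [[0, 0, 0.4], [0, 0, 0], 0], [[0, 0, 0.2], [0, 0, 0], 0], [[0, 0, 0], [0, 0, 0], 0]])

```text
time_s: 26.1
position: [0.6647, -0.0608, 0.1099]
tcp_rot: [[-0.144, 0.99, -0.004], [0.99, 0.144, 0.001], [0.002, -0.004, -1.0]]
force: [0.2, -0.7, -0.6]
opening: 0.999
grasp_force: 0.0
```

Run:
```python
from h import *
s,R=st(); go([.667,-.061,.032],s,R); c=capture('wrist'); t=capture('side')
a=cv2.cvtColor(c['img'],cv2.COLOR_RGB2BGR)[80:384,100:420]; b=cv2.cvtColor(t['img'],cv2.COLOR_RGB2BGR)[150:280,150:330]
cv2.imwrite('pics/c8.png',np.hstack([cv2.resize(a,(400,400)),cv2.resize(b,(400,400))]))
print([(np.array(d['xy'])*[512,384],d['confidence'],atz(ray(c,np.array(d['xy'])*[512,384],True),.047).round(4)) for d in pinpoint(c,'tin_mid')])
```

```text
t 26.1 pos [ 0.6647 -0.0608  0.1099] yaw 8.27 z [-0.004  0.001 -1.   ] open 0.999 gf 0.0 F [ 0.2 -0.7 -0.6]
units to [ 0.667 -0.061  0.032] [-0.02  0.09  2.6 ]
[(array([33.28 , 67.392]), 0.75, array([0.4428, 0.0386, 0.047 ]))]
```

View pics/c8.png

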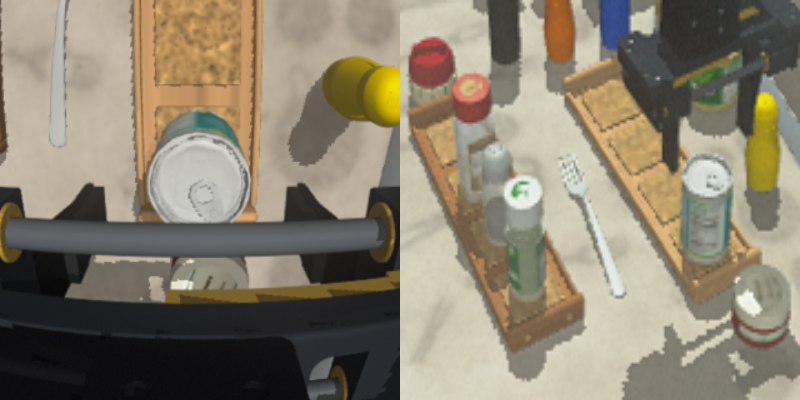

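The tin is between the fingers' line, top centre near crop (199,185), and the yellow shaker is clear. I'll keep the gripper a bit higher, with TCP z at 0.036, so its body passes above the yellow look-alike.

>>> move_arm(increments=[[[0, 0.06, 0.4], [0, 0, 0], 0], [[0, 0, 0.6], [0, 0, 0], 0], [[0, 0, 0.6], [0, 0, 0], 0], [[0, 0, 0.4], [0, 0, 0], 0], [[0, 0, 0.3], [0, 0, 0], 0], [[0, 0, 0.16], [0, 0, 0], 0], [[0, 0, 0], [0, 0, 0], 0], [[0, 0, 0], [0, 0, 0], 1], [[0, 0, 0], [0, 0, 0], 1], [[0, 0, 0], [0, 0, 0], 1], [[0, 0, 0], [0, 0, 0], 1], [[0, 0, 0], [0, 0, 0], 1], [[0, 0, 0], [0, 0, 0], 1], [[0, 0, 0], [0, 0, 0], 1]])

```text
time_s: 27.42
position: [0.6679, -0.061, 0.0389]
tcp_rot: [[-0.144, 0.99, -0.0], [0.99, 0.144, -0.0], [-0.0, -0.0, -1.0]]
force: [-0.7, 1.0, 2.7]
opening: 0.646
grasp_force: 30.0
```

>>> move_arm(increments=[[[0, 0, -0.2], [0, 0, 0], 1], [[0, 0, -0.4], [0, 0, 0], 1], [[0, 0, -0.7], [0, 0, 0], 1], [[0, 0, -0.9], [0, 0, 0], 1], [[0, 0, -0.9], [0, 0, 0], 1], [[0, 0, -0.9], [0, 0, 0], 1], [[0, 0, -0.7], [0, 0, 0], 1], [[0, 0, -0.3], [0, 0, 0], 1], [[0, 0, -0.1], [0, 0, 0], 1], [[0, 0, 0], [0, 0, 0], 1]])

```text
time_s: 28.25
position: [0.668, -0.0609, 0.192]
tcp_rot: [[-0.144, 0.99, 0.001], [0.99, 0.144, -0.0], [-0.0, 0.001, -1.0]]
force: [-0.1, 0.4, -2.5]
opening: 0.655
grasp_force: 30.0
```

Run:
```python
from h import *
s,R=st(); go([.4328,.1799,.037],s,R)
```

```text
t 28.25 pos [ 0.668  -0.0609  0.192 ] yaw 8.27 z [ 0.001 -0.    -1.   ] open 0.655 gf 30.0 F [-0.1  0.4 -2.5]
units to [0.4328 0.1799 0.037 ] [ 9.07 -6.61  5.16]
```

>>> move_arm(increments=[[[0.4, -0.3, 0], [0, 0, 0], 1], [[0.7, -0.5, 0], [0, 0, 0], 1], [[0.95, -0.7, 0], [0, 0, 0], 1], [[0.95, -0.7, 0], [0, 0, 0], 1], [[0.95, -0.7, 0], [0, 0, 0], 1], [[0.95, -0.7, 0], [0, 0, 0], 1], [[0.95, -0.7, 0], [0, 0, 0], 1], [[0.95, -0.7, 0], [0, 0, 0], 1], [[0.9, -0.65, 0], [0, 0, 0], 1], [[0.7, -0.5, 0], [0, 0, 0], 1], [[0.45, -0.3, 0], [0, 0, 0], 1], [[0.22, -0.16, 0], [0, 0, 0], 1], [[0, 0, 0], [0, 0, 0], 1], [[0, 0, 0], [0, 0, 0], 1]])

```text
time_s: 29.42
position: [0.4328, 0.1796, 0.1907]
tcp_rot: [[-0.144, 0.99, -0.001], [0.99, 0.144, -0.001], [-0.0, -0.001, -1.0]]
force: [0.9, -0.4, -1.7]
opening: 0.652
grasp_force: 30.0
```

Run:
```python
from h import *
s,R=st(); go([.4328,.1799,.0398],s,R)
```

```text
t 29.42 pos [0.4328 0.1796 0.1907] yaw 8.31 z [-0.001 -0.001 -1.   ] open 0.652 gf 30.0 F [ 0.9 -0.4 -1.7]
units to [0.4328 0.1799 0.0398] [0.01 0.01 5.03]
```

>>> move_arm(increments=[[[0, 0, 0.3], [0, 0, 0], 1], [[0, 0, 0.7], [0, 0, 0], 1], [[0, 0, 0.9], [0, 0, 0], 1], [[0, 0, 0.9], [0, 0, 0], 1], [[0, 0, 0.8], [0, 0, 0], 1], [[0, 0, 0.5], [0, 0, 0], 1], [[0, 0, 0.3], [0, 0, 0], 1], [[0, 0, 0.2], [0, 0, 0], 1], [[0, 0, 0.15], [0, 0, 0], 1], [[0, 0, 0.12], [0, 0, 0], 1], [[0, 0, 0.08], [0, 0, 0], 1], [[0, 0, 0.05], [0, 0, 0], 1], [[0, 0, 0], [0, 0, 0], 1], [[0, 0, 0], [0, 0, 0], 1]])

```text
time_s: 30.58
position: [0.4329, 0.1799, 0.0418]
tcp_rot: [[-0.144, 0.99, 0.001], [0.99, 0.144, 0.0], [0.0, 0.001, -1.0]]
force: [0.0, -1.0, -1.4]
opening: 0.655
grasp_force: 30.0
```

>>> move_arm(increments=[[[0, 0, 0], [0, 0, 0], 0.3], [[0, 0, 0], [0, 0, 0], 0], [[0, 0, 0], [0, 0, 0], 0], [[0, 0, 0], [0, 0, 0], 0], [[0, 0, 0], [0, 0, 0], 0], [[0, 0, 0], [0, 0, 0], 0], [[0, 0, -0.4], [0, 0, 0], 0], [[0, 0, -0.8], [0, 0, 0], 0], [[0, 0, -1], [0, 0, 0], 0], [[0, 0, -1], [0, 0, 0], 0], [[0, 0, -1], [0, 0, 0], 0], [[0, 0, -1], [0, 0, 0], 0], [[0, 0, -0.8], [0, 0, 0], 0], [[0.8, 0, -0.5], [0, 0, 0], 0], [[1, 0, 0], [0, 0, 0], 0], [[1, 0, 0], [0, 0, 0], 0], [[1, 0, 0], [0, 0, 0], 0], [[1, 0, 0], [0, 0, 0], 0], [[0.8, 0, 0], [0, 0, 0], 0], [[0.4, 0, 0], [0, 0, 0], 0]])

```text
time_s: 32.25
position: [0.406, 0.3604, 0.2363]
tcp_rot: [[-0.146, 0.989, 0.0], [0.989, 0.146, 0.001], [0.001, 0.0, -1.0]]
force: [-0.6, 0.2, -0.2]
opening: 1.0
grasp_force: 0.0
```

Run:
```python
from h import *
s,R=st(); t=capture('top'); c=capture('side')
for l,z in (('white_cap_jar_mid',.06),('shaker_mid',.056),('red_cap_jar_mid',.064),('tin_mid',.047)):
  for n,k in (('top',t),('side',c)):
    print(l,n,[(round(d['confidence'],2),atz(ray(k,np.array(d['xy'])*[512,384]),z).round(3).tolist()) for d in pinpoint(k,l)[:5]])
a=cv2.cvtColor(t['img'],cv2.COLOR_RGB2BGR)[220:340,140:360]; b=cv2.cvtColor(c['img'],cv2.COLOR_RGB2BGR)[140:280,130:270]
cv2.imwrite('pics/c9.png',np.hstack([cv2.resize(a,(440,240),interpolation=cv2.INTER_CUBIC),cv2.resize(b,(240,240))]) if 0 else np.vstack([cv2.resize(a,(550,300),interpolation=cv2.INTER_CUBIC),cv2.resize(b,(550,300))]))
```

```text
t 32.25 pos [0.406  0.3604 0.2363] yaw 8.39 z [ 0.     0.001 -1.   ] open 1.0 gf 0.0 F [-0.6  0.2 -0.2]
white_cap_jar_mid top [(0.89, [0.46, -0.047, 0.06]), (0.81, [0.534, 0.295, 0.06]), (0.67, [0.678, 0.271, 0.06])]
white_cap_jar_mid side [(0.91, [0.458, -0.043, 0.06]), (0.9, [0.668, 0.242, 0.06]), (0.63, [0.528, 0.288, 0.06])]
shaker_mid top [(0.94, [0.769, 0.002, 0.056]), (0.88, [0.446, 0.026, 0.056]), (0.62, [0.602, 0.281, 0.056])]
shaker_mid side [(0.93, [0.594, 0.263, 0.056]), (0.88, [0.449, 0.033, 0.056]), (0.57, [0.764, -0.011, 0.056])]
red_cap_jar_mid top [(0.78, [0.443, 0.101, 0.064]), (0.52, [0.445, 0.066, 0.064])]
red_cap_jar_mid side [(0.73, [0.436, 0.095, 0.064])]
tin_mid top [(0.71, [0.43, 0.176, 0.047])]
tin_mid side [(0.74, [0.431, 0.188, 0.047]), (0.25, [0.636, -0.026, 0.047])]
```

View pics/c9.png

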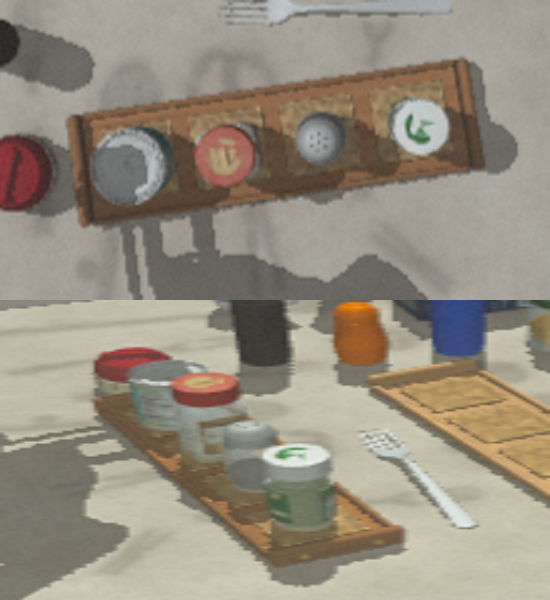

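All four stand upright in reverse order: tin, red, shaker, white from the left. I'll check the cap centres against the pad centres and hand in if they agree.

Run:
```python
from h import *
t=capture('top'); m=[]
for n,p,z,g in (('white',(419,126),.11,(.4612,-.0433)),('shaker',(320,138),.098,(.4517,.0311)),('red',(226,154),.117,(.4423,.1055)),('tin',(132,166),.083,(.4328,.1799))):
    e=atz(ray(t,np.array(p)/2.5+[140,220]),z)[:2]-g; m.append(np.hypot(*e)); print(n,(e*1e3).round(1))
if max(m)<.007: print(hand_in())
```

```text
white [-0.2  3.1]
shaker [1.2 1.3]
red [ 1.1 -4.3]
tin [ 0.9 -5.2]
the job is handed in; nothing more can be done
None
```

All four things stand upright on the empty rack in reverse order (tin, red jar, shaker, white jar from the left), each within about 5 mm of its pad centre by my camera measurement, and the job is handed in; I have not seen the judge's verdict.

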